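# Clamp a mineral block onto a budgie perch with a one-hand bar clamp and keep it squeezed

### The arm

A 6-joint arm with a two-finger parallel gripper is mounted at the origin on the work surface. World frame = base frame: x ahead of the robot, y to its left, z up, the work surface at z = 0. Lengths are in m, angles in rad, forces in N, time in s.
With the tool pointing down it reaches from about 0.275 to 0.825 m from the base axis. Payload 5.2 kg.
Tool frame: the origin (TCP) lies midway between the tips of the shut fingers; the grasp point (between the pads) lies 19 mm behind it (manip.pinch_z is the distance from the TCP to the grasp point, in m); z points along the fingers, x is the direction in which the jaws open and shut, and the axes are right-handed (so a half turn about z gives the same grasp; the last joint's range is limited). The gripper opens to 93 mm and grips with 3 to 60 N. Pads are 15 mm wide; open, the fingers measure 128 mm over their backs; the gripper's body (75 mm by 188 mm) begins 65 mm behind the grasp point.
Start: joints at [-1.462, 0.259, 1.535, -0, 1.348, -0.203], TCP at [0.169, -0.523, 0.219] pointing down, gripper open.
Joint ranges: [-3.14, 3.14], [-0.91, 2.08], [0.19, 2.58], [-1.22, 4.36], [0.22, 2.71], [-3.12, 3.12]. Speed limits (rad/s): [2.57, 2.57, 3.14, 3.14, 3.14, 3.14].

### API

Orientations are given as a 3x3 rotation matrix whose columns are the frame's x, y, z axes.
In Python, from station import manip gives the robot as it stands.
- The arm moves only by the tool send_rows, never from a script. Its argument "moves" is a list of rows, each a list of 7 numbers: the turn, a rotation vector about the world's x, y, z in rad, then the shift along the world's x, y, z in m, then the closure, from 0 (fully open) to 1 (shut). A call has 1 to 10 rows; each row shifts and turns the commanded pose from where the row before left it; what a row does not reach is not made up. A row lasts 1/8 s, in which the tool goes at most 62.5 mm and 10.7 degrees, less where a joint would pass 70% of its speed; a pose out of reach is approached as far as the arm can. A call is refused whole if a number of a shift passes 0.0625 or a number of a turn 0.188, either way. A call with a gripper value outside its range is refused whole. The fingers move at their own pace and stop on an object; "force" is the grip in N (left out, the last holds). Time passes only in rows, so rows that do not move let the fingers close. It gives the time, the measured TCP pose, the force and the opening at its end, in the units of the state.
- manip.read_state(): the state, without advancing time (a new reading comes with each control period).
- manip.capture(name): name is "scene" or "top"; returns a dict with "color" (384x512x3 uint8, red, green, blue), "intrinsics" (3x3 intrinsics, pixels), "pose" (4x4, takes a point from camera to world coordinates). Camera axes: x right, y up, looking along -z (the intrinsics and any distortion apply to the point x, -y, -z); pixel columns grow to the right and rows downward; lengths in m; the calibration is good to about 2 mm. A picture is of the moment at which its call begins. There is no depth.
- manip.finish_job(): hands the job in, once; it reports no verdict.
The state is a dict: "clock": time; "qpos": joint angles; "dq": joint speeds; "joint_torque": joint torques, N m; "eef_pos": TCP position; "eef_rot": TCP orientation; "wrist_force": force on the tool from outside, world axes, zero at the start; "ft_torque": the same for the moment, N m; "width": opening from 0.0 (shut) to 1.0 (fully open).
Only numpy, scipy, OpenCV 4.12 (cv2) and the standard library are available. Lean on these libraries where they do the work, as an engineer would, in place of code of your own. Each camera call takes 0.05 s, during which the arm holds its last target. There are 200 camera calls.

### The job

The mineral block is freshly glued to the end of the short branch perch and both lie between the jaws of the one-hand bar clamp: pump the clamp's trigger against its grip, squeezing and letting it out again, until the far jaw's soft pad meets the block and presses block and branch firmly together, but stop while the pad is only part way pressed in, because the chalky block crumbles under a hard squeeze. Finish holding: keep the trigger squeezed in your hand, clamp flat on the table, so that the pressure stays on while the glue grabs. Work the clamp by trigger and grip only, without pushing on the bar or far jaw or touching the two glued pieces, and leave the other things on the table where they are.

Things in the scene. Friction and masses are not known exactly. Their poses are not given: they have to be found in the camera images.
- clamp: One-hand bar clamp lying flat on its side, loose, 0.46 kg, 38 mm high: black housing and pistol grip, steel bar. Origin: on the table under the bar's axis, mid-housing. x runs along the bar to the far jaw, y to the side where the jaws stick out, -y to the grip and trigger, z up. Housing x -24 to 20, y -24 to 32 mm; near jaw y 30 to 72; pistol grip x -42 to -18, y -112 to -20, z 3 to 35.
- handle_back (a point): Middle of the pistol grip's back face (across x): (-42, -55, 20) mm in the clamp's frame. To pump, straddle grip and trigger from above, fingers closing along the clamp's x at y about -55: one finger on this face, the other on the trigger's front. Nothing else stands there, and the clamp slides a little as the fingers centre on it.
- trigger_front (a point): Middle of the front face of the orange trigger: at rest about (22, -52, 20) mm in the clamp's frame, so grip and trigger measure 64 mm across (66 between wide flat fingers); fully squeezed 34 mm. Trigger: bar 10 mm thick, z 4 to 34, y about -24 to -97 mm, hinged in the housing.
- trigger (a joint): Trigger angle, rad: 0 let out (its spring returns it), 0.38 fully squeezed, about 30 mm of finger travel. Ratchet: after some idle travel the bar is drawn in 0.4 mm for each mm of squeeze, 10 mm a full pump; let out fully (fingers over 70 mm apart), the bar stays or settles back to a tooth (5 mm apart). Grip force 3 to 11 N unloaded, about 0.6 N more for each newton at the jaw.
- clamp_bar (a joint): How far the bar with the far jaw has been drawn in, m: 0 fully open, 0.072 fully closed; starts between 0 and 0.03. At 0 the far jaw's pad face stands 197 mm from the clamp's origin along x, and comes nearer by this value.
- pad_face (a point): Centre of the face of the far jaw's soft pad (30 by 30 mm), which meets the block; 20 mm above the table, y = 50 mm in the clamp's frame.
- jaw_pad (a joint): How far the soft rubber pad is pressed into the far jaw, m: 0 untouched, 0.006 fully in. It gives 1 mm for each 4 N (3 mm is 12 N, 6 mm is 24 N); after that the force climbs steeply and the block crumbles (over 40 N).
- jaw_face (a point): Centre of the near jaw's face (across x), where the branch's butt end comes to bear: (24, 50, 20) mm in the clamp's frame.
- perch: Short natural branch perch, brown bark, 90 mm long, 24 mm thick, 60 g, lying on four twig stubs with its axis 16 mm above the table. Origin: on the table under its middle; x along the branch towards the block. Starts 1 to 3 mm off the near jaw's face.
- block: Off-white chalky mineral block, 30 mm along the bar, 40 mm wide, 36 mm high, 90 g. Origin: centre of its underside; x along the branch, away from it. Starts 1 to 5 mm from the branch's end and 16 to 50 mm from the pad; the far jaw slides it and the branch up to the near jaw before force builds.
- saucer: Pink ceramic saucer, 116 mm across, 20 mm high, a bystander. Origin: centre of its underside.
- seed_dispenser: Green plastic seed dispenser with a clear hopper, 80 by 74 mm at the foot, 179 mm high, a bystander. Origin: centre of its underside.
- bath_house: Clear acrylic budgie bath with a blue floor and hinged door, 126 by 136 mm, 150 mm high, a bystander. Origin: centre of its underside.
- glue_bottle: White glue bottle with an orange nozzle, 38 mm across, 112 mm high, a bystander. Origin: centre of its underside.

How it is judged:
By the outcome, as a careful person would: the job done as asked, in the order asked, and still so for the second after the job is handed in, while the arm keeps its last pose, push and grip.
It also fails if it takes over 51 s, if anything falls off the work surface, if the arm or the gripper's body presses on something with over 40 N, if the wrist force passes 120 N, or if a joint passes its speed limit or range.

## Working session

There is one attempt and no reset: what is moved stays moved. The work goes in short steps, Python scripts to look and compute and a tool call to move; the robot and the scene stay as the last step left them, time stands still between calls to the robot, and variables do not carry over. Pictures are saved under pics/ and viewed, about 8 in all and at most 12, crops included, and the job is handed in when it is done.

Besides the shell and the picture viewer there is one more tool, called after "Request:" in YAML: its name, and indented under it one key for each argument. send_rows: Moves the arm, as the interface text tells. Its arguments: {"type":"object","properties":{"moves":{"type":"array"},"force":{"type":"number"}},"required":["moves"]}

```bash
mkdir -p pics
cat > h.py <<'E'
import numpy as np, cv2
from station import manip
def cap(n,f=None):
    c=manip.capture(n)
    if f: cv2.imwrite('pics/'+f,c['color'][:,:,::-1])
    return c
def ray(c,uv,z):
    K=np.array(c['intrinsics']);P=np.array(c['pose'])
    d=np.linalg.inv(K)@[uv[0],uv[1],1.]; d=P[:3,:3]@(d*[1,-1,-1]); o=P[:3,3]
    return o+d*(z-o[2])/d[2]
def proj(c,p):
    K=np.array(c['intrinsics']);P=np.array(c['pose'])
    q=P[:3,:3].T@(np.array(p)-P[:3,3]); q=K@(q*[1,-1,-1]); return q[:2]/q[2]
E
python3 - <<'E'
from h import *
for n in('top','scene'):
    c=cap(n,n+'1.png'); print(c['intrinsics'],c['pose'],[k for k in c])
s=manip.read_state();print(s)
E
```

```text
[[365.94390761   0.         251.34816605]
 [  0.         365.94390761 196.11711103]
 [  0.           0.           1.        ]] [[-0.00255262  0.98785532 -0.15535557  0.44946866]
 [-0.99997889 -0.00344986 -0.00550604  0.02116951]
 [-0.00597512  0.15533824  0.98784327  0.95821971]
 [ 0.          0.          0.          1.        ]] ['color', 'intrinsics', 'pose']
[[347.38473983   0.         254.84928742]
 [  0.         347.38473983 192.60277891]
 [  0.           0.           1.        ]] [[ 0.58450885 -0.69177026  0.4240322   0.93267417]
 [ 0.81130816  0.5055907  -0.29352532 -0.24137161]
 [-0.01133465  0.51558893  0.8567611   0.76445168]
 [ 0.          0.          0.          1.        ]] ['color', 'intrinsics', 'pose']
{'clock': 0.1, 'qpos': array([-1.46180320e+00,  2.59271774e-01,  1.53593215e+00, -3.10251809e-06,
        1.34803458e+00, -2.02789212e-01]), 'dq': array([-0.00022548,  0.00021745, -0.00290442,  0.00018451,  0.00112702,
        0.00100917]), 'joint_torque': array([ 3.04218644e-03, -4.38211405e+01, -2.84641922e+01,  7.21457857e-02,
        3.62781447e-02, -4.79001380e-05]), 'eef_pos': array([ 0.16868857, -0.52298252,  0.21791662]), 'eef_rot': array([[ 3.06756037e-01, -9.51788159e-01, -1.82039360e-04],
       [-9.51786810e-01, -3.06755916e-01,  1.63575534e-03],
       [-1.61273422e-03, -3.28515166e-04, -9.99998646e-01]]), 'wrist_force': array([ 0.23112361, -0.074565  ,  0.23999465]), 'ft_torque': array([ 0.01458074,  0.01359566, -0.04645093]), 'width': 0.9994381230438412}
```

View pics/top1.png

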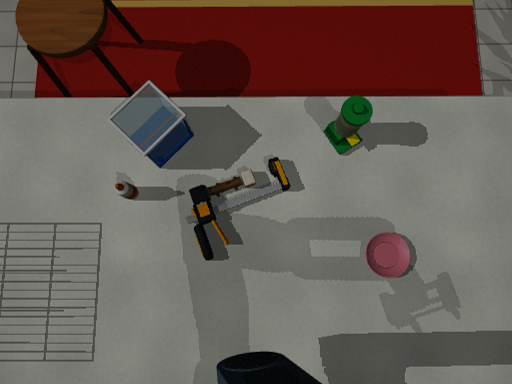

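View pics/scene1.png

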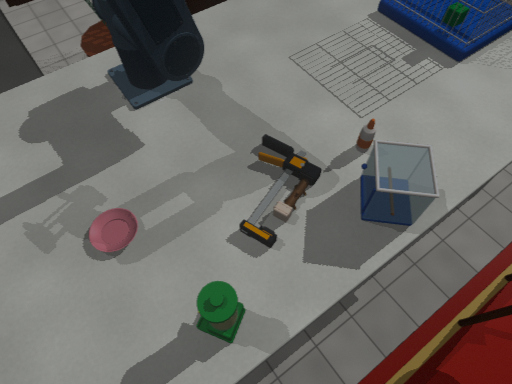

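The top view shows the clamp with its housing at about (203,208), the grip at (204,242), the orange trigger at (219,230) and the far jaw at (280,174). I'll enlarge this area to measure it.

Run:
```python
from h import *
a=cv2.imread('pics/top1.png')[145:270,175:305]; b=cv2.imread('pics/scene1.png')[125:255,225:335]
a=cv2.resize(a,None,fx=4.4,fy=4.4,interpolation=cv2.INTER_CUBIC)
cv2.imwrite('pics/a.png',a)
c=cap('top');im=c['color'];hsv=cv2.cvtColor(im,cv2.COLOR_RGB2HSV)
def blobs(m,nm,z):
    m=m.astype(np.uint8);m[:140]=0;m[275:]=0;m[:,:180]=0;m[:,310:]=0
    n,l,st,ce=cv2.connectedComponentsWithStats(m)
    for i in range(1,n):
        if st[i,4]>15:
            pts=np.argwhere(l==i)[:,::-1].astype(np.float32); r=cv2.minAreaRect(pts)
            print(nm,st[i,4],ce[i].round(1),[np.round(x,1) for x in r],'box',[ray(c,p,z)[:2].round(3).tolist() for p in cv2.boxPoints(r)],ray(c,ce[i],z)[:2].round(4))
H,S,V=[hsv[...,i].astype(int) for i in range(3)]
blobs((H>8)&(H<28)&(S>150)&(V>120),'orange',.035)
blobs((V<50),'black',.036)
```

```text
orange 98 [280.8 172.4] [array([280.9, 172.4]), array([23.8,  3.9]), np.float64(68.2)] box [[0.684, -0.034], [0.687, -0.044], [0.629, -0.066], [0.625, -0.056]] [ 0.6563 -0.0499]
orange 102 [203.2 209.5] [array([202.9, 209. ]), array([11.7,  9.7]), np.float64(69.4)] box [[0.572, 0.166], [0.58, 0.143], [0.552, 0.132], [0.544, 0.155]] [0.5608 0.1488]
orange 45 [218.6 231.8] [array([218.6, 231.9]), array([25.6,  1.5]), np.float64(59.0)] box [[0.53, 0.127], [0.532, 0.124], [0.477, 0.09], [0.475, 0.094]] [0.5042 0.1091]
black 17 [183.8 143.8] [array([183.8, 143.8]), array([ 0.7, 11.3]), np.float64(45.0)] box [[0.724, 0.213], [0.745, 0.193], [0.744, 0.192], [0.722, 0.212]] [0.7336 0.2025]
black 213 [277.4 173.4] [array([278.3, 174.1]), array([35.2, 12.8]), np.float64(65.8)] box [[0.687, -0.01], [0.701, -0.04], [0.616, -0.076], [0.603, -0.046]] [ 0.6534 -0.041 ]
black 1230 [207.8 211.9] [array([219.5, 218.4]), array([78.5, 53.6]), np.float64(82.7)] box [[0.629, 0.189], [0.647, 0.053], [0.449, 0.027], [0.432, 0.159]] [0.5544 0.1368]
```

View pics/a.png

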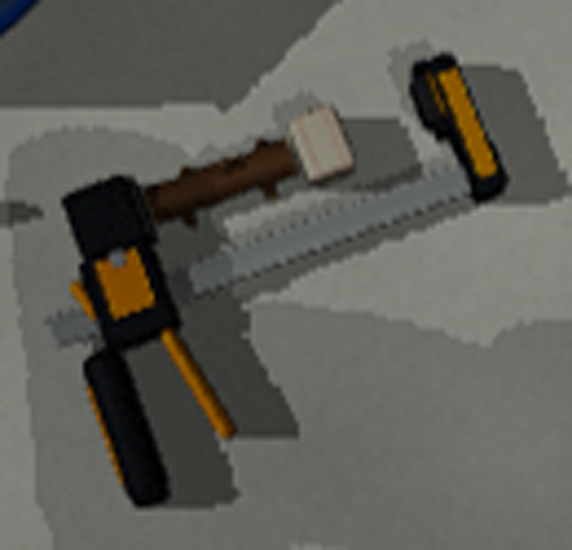

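Run:
```python
from h import *
from scipy.optimize import least_squares
c=cap('top')
# crop px -> clamp xyz mm
C=[((120,352),(-24,-24,38)),((180,328),(20,-24,38)),((133,178),(24,72,38)),((155,180),(24,72,20)),((65,200),(-22,72,38)),((150,503),(-30,-112,30)),((86,358),(-42,-28,33)),((168,492),(-18,-110,33))]
W=[];L=[]
for p,q in C[:3]+C[4:]:
    uv=np.array(p)/4.4-.5+.11+[175,145]
    W.append(ray(c,uv,q[2]/1000)[:2]);L.append(np.array(q[:2])/1000)
W=np.array(W);L=np.array(L)
def T(v,l): R=np.array([[np.cos(v[2]),-np.sin(v[2])],[np.sin(v[2]),np.cos(v[2])]]);return l@R.T+v[:2]
r=least_squares(lambda v:(T(v,L)-W).ravel(),[.56,.14,-1.2],loss='soft_l1',f_scale=.003);v=r.x
print(v,np.degrees(v[2]),((T(v,L)-W)*1000).round(1).tolist())
# bar direction
B=np.array([ray(c,np.array(p)/4.4-.4+[175,145],.02)[:2] for p in [(75,328),(210,275),(440,200)]])
print('bar ang',np.degrees(np.arctan2(*(B[2]-B[0])[::-1])), 'bar pts in clamp',[(np.linalg.solve(np.array([[np.cos(v[2]),-np.sin(v[2])],[np.sin(v[2]),np.cos(v[2])]]),b-v[:2])*1000).round(1).tolist() for b in B])
R=np.array([[np.cos(v[2]),-np.sin(v[2])],[np.sin(v[2]),np.cos(v[2])]])
for n,p,z in [('trig tip',(232,435),.034),('trig mid front',(205,380),.034),('pad face',(420,95),.036),('pad face low',(440,128),.036),('block far top',(350,165),.036),('block far top2',(333,105),.036),('blk near',(290,120),.036),('jaw orange ctr',(466,120),.038)]:
    w=ray(c,np.array(p)/4.4-.4+[175,145],z)[:2];print(n,(R.T@(w-v[:2])*1000).round(1))
g=T(v,np.array([[-.010,-.055]]))[0];print('grasp',g)
```

```text
[ 0.5519514   0.14163043 -1.23363233] -70.68192611109598 [[-0.7, 5.4], [0.2, -2.0], [4.6, -2.5], [2.2, 1.6], [-0.4, -0.6], [-7.4, 0.8], [-0.7, -0.7]]
bar ang -70.66428437290573 bar pts in clamp [[-41.1, -0.8], [43.4, 2.4], [186.0, -0.7]]
trig tip [ 26.2 -90.8]
trig mid front [ 21.7 -56.1]
pad face [194.5  59.7]
pad face low [198.8  37.1]
block far top [141.8  33.9]
block far top2 [144.4  71.1]
blk near [117.6  71. ]
jaw orange ctr [214.5  36.2]
grasp [0.49673997 0.13287273]
```

Request:
send_rows:
  moves:
    - [0,0,0,0.025,0.05,0,0]
    - [0,0,0,0.025,0.05,0,0]
    - [0,0,0,0.025,0.05,0,0]
    - [0,0,0,0.025,0.05,0,0]
    - [0,0,0,0.025,0.05,0,0]
    - [0,0,0,0.025,0.05,0,0]
    - [0,0,0,0.025,0.05,0,0]
    - [0,0,0,0.025,0.05,0,0]
    - [0,0,0,0.025,0.05,0,0]
    - [0,0,0.025,0.025,0.05,0,0]
  force: 15

```text
clock: 1.45
eef_pos: [0.4193, -0.0217, 0.2188]
eef_rot: [[0.331, -0.944, 0.001], [-0.944, -0.331, -0.0], [0.001, -0.001, -1.0]]
wrist_force: [0.0, -0.9, 0.3]
width: 0.997
```

Request:
send_rows:
  moves:
    - [0,0,0,0.026,0.052,0,0]
    - [0,0,0,0.026,0.052,0,0]
    - [0,0,0,0.026,0.051,0,0]
    - [0,0,0,0,0,-0.055,0]
    - [0,0,0,0,0,-0.055,0]
    - [0,0,0,0,0,-0.05,0]
    - [0,0,0,0,0,0,0]

```text
clock: 2.33
eef_pos: [0.4932, 0.1314, 0.0553]
eef_rot: [[0.331, -0.944, -0.009], [-0.944, -0.331, -0.0], [-0.003, 0.009, -1.0]]
wrist_force: [-0.7, 0.3, 0.2]
width: 1.0
```

Run:
```python
from h import *
s=manip.read_state();print(s['eef_pos'],s['wrist_force'])
a=cap('top')['color'][130:290,160:320,::-1]; b=cap('scene')['color'][95:255,220:380,::-1]
k=dict(fx=2.45,fy=3.5,interpolation=cv2.INTER_CUBIC)
f=lambda i:cv2.resize(i,(395,395),interpolation=cv2.INTER_CUBIC)
cv2.imwrite('pics/b.png',np.hstack([f(a),f(b)]))
```

```text
[0.49318853 0.13140718 0.0553319 ] [-0.71046315  0.29153081  0.22586704]
```

View pics/b.png

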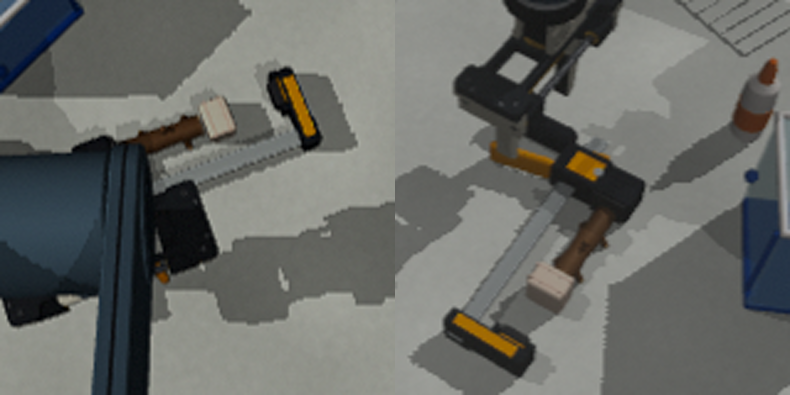

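The fingers straddle the grip and trigger. Block and far jaw stay visible in both views, with the far jaw at about (295,107) on the left and (490,342) on the right. Next I go down.

Request:
send_rows:
  moves:
    - [0,0,0,0.003,0.001,-0.012,0]
    - [0,0,0,0,0,-0.012,0]
    - [0,0,0,0,0,-0.012,0]
    - [0,0,0,0,0,-0.012,0]
    - [0,0,0,0,0,0,0.1]
    - [0,0,0,0,0,0,0.2]
    - [0,0,0,0,0,0,0.25]
  force: 15

```text
clock: 3.3
eef_pos: [0.5002, 0.1325, 0.011]
eef_rot: [[0.331, -0.944, 0.001], [-0.944, -0.331, 0.0], [0.0, -0.001, -1.0]]
wrist_force: [0.3, -0.6, 0.0]
width: 0.765
```

Request:
send_rows:
  moves:
    - [0,0,0,0,0,-0.005,0.25]
    - [0,0,0,0,0,0,0.29]
    - [0,0,0,0,0,0,0.31]
    - [0,0,0,-0.001,0.003,0,0.37]
    - [0,0,0,-0.001,0.003,0,0.44]
    - [0,0,0,-0.001,0.003,0,0.51]
    - [0,0,0,-0.001,0.003,0,0.58]
    - [0,0,0,-0.001,0.003,0,0.64]
    - [0,0,0,0,0,0,0.65]
  force: 15

```text
clock: 4.42
eef_pos: [0.4947, 0.148, 0.0056]
eef_rot: [[0.331, -0.944, 0.0], [-0.944, -0.331, 0.0], [-0.0, -0.0, -1.0]]
wrist_force: [-0.9, 0.8, -1.5]
width: 0.355
```

```bash
cat >> h.py <<'E'
def meas(c,show=False):
    """top view: far-jaw orange centroid, block centroid(px), world at z=.038 in initial clamp frame mm"""
    hsv=cv2.cvtColor(c['color'],cv2.COLOR_RGB2HSV).astype(int);H,S,V=[hsv[...,i] for i in range(3)]
    o=((H>8)&(H<28)&(S>150)&(V>100));R=c['color'].astype(int)
    out=[]
    t=-1.2336;Rm=np.array([[np.cos(t),-np.sin(t)],[np.sin(t),np.cos(t)]])
    n,l,st,ce=cv2.connectedComponentsWithStats(o[:,:].astype(np.uint8))
    for i in range(1,n):
        if st[i,4]>30:
            w=ray(c,ce[i],.038)[:2]; q=Rm.T@(w-[.552,.1416])*1000
            if -40<q[0]<260 and -120<q[1]<80: out.append((int(st[i,4]),q.round(1).tolist()))
    b=((H<25)&(S>15)&(S<70)&(V>140)); n,l,st,ce=cv2.connectedComponentsWithStats(b.astype(np.uint8))
    for i in range(1,n):
        if st[i,4]>30:
            w=ray(c,ce[i],.036)[:2]; q=Rm.T@(w-[.552,.1416])*1000
            if -40<q[0]<260 and -120<q[1]<110: out.append(('block',int(st[i,4]),q.round(1).tolist()))
    return out
E
python3 - <<'E'
from h import *
for n in('top','scene'):print(meas(cap(n)))
c=cv2.imread('pics/top1.png')[:,:,::-1].copy()
for n in('top','scene'):
    d=cap(n);d['color']=cv2.imread(f'pics/{n}1.png')[:,:,::-1].copy();print('init',meas(d))
s=manip.read_state();print(s['eef_pos'],s['width'])
E
```

```text
[(115, [204.3, 38.4]), ('block', 106, [132.0, 53.8])]
[(97, [-2.8, 12.1]), (138, [203.0, 41.3]), ('block', 135, [129.2, 53.4])]
init [(102, [214.8, 33.8]), (118, [-3.7, 9.9]), (51, [15.1, -57.0])]
init [(47, [18.9, -54.2]), (91, [-3.8, 10.8]), (138, [213.9, 36.4]), ('block', 116, [128.9, 53.4])]
[0.49474048 0.1476983  0.0056103 ] 0.35140260132663237
```

Request:
send_rows:
  moves:
    - [0,0,0,0.001,-0.003,0,0.53]
    - [0,0,0,0.001,-0.004,0,0.42]
    - [0,0,0,0.001,-0.004,0,0.3]
    - [0,0,0,0.002,-0.004,0,0.18]
    - [0,0,0,0,0,0,0.18]
    - [0,0,0,0,0,0,0.29]
    - [0,0,0,-0.001,0.003,0,0.38]
    - [0,0,0,-0.001,0.004,0,0.47]
    - [0,0,0,-0.001,0.004,0,0.57]
    - [0,0,0,-0.002,0.004,0,0.65]

```text
clock: 5.88
eef_pos: [0.4944, 0.1478, 0.0056]
eef_rot: [[0.331, -0.944, -0.0], [-0.944, -0.331, -0.0], [0.0, 0.0, -1.0]]
wrist_force: [-0.0, -1.4, -0.3]
width: 0.383
```

Run:
```python
from h import *
for n in('top','scene'):print(meas(cap(n)))
s=manip.read_state();print(s['eef_pos'],s['width'])
```

```text
[(114, [194.9, 37.4]), ('block', 109, [131.6, 53.7])]
[(93, [-3.7, 12.1]), (136, [192.9, 40.1]), ('block', 136, [129.2, 53.5])]
[0.49436166 0.14836462 0.00557443] 0.35892442321254864
```

Request:
send_rows:
  moves:
    - [0,0,0,0.001,-0.003,0,0.53]
    - [0,0,0,0.001,-0.004,0,0.42]
    - [0,0,0,0.001,-0.004,0,0.3]
    - [0,0,0,0.002,-0.004,0,0.18]
    - [0,0,0,0,0,0,0.18]
    - [0,0,0,0,0,0,0.29]
    - [0,0,0,-0.001,0.003,0,0.38]
    - [0,0,0,-0.001,0.004,0,0.47]
    - [0,0,0,-0.001,0.004,0,0.57]
    - [0,0,0,-0.002,0.004,0,0.65]

```text
clock: 7.22
eef_pos: [0.4945, 0.1478, 0.0056]
eef_rot: [[0.331, -0.944, -0.0], [-0.944, -0.331, -0.0], [0.0, 0.0, -1.0]]
wrist_force: [0.9, -2.1, -1.3]
width: 0.379
```

Request:
send_rows:
  moves:
    - [0,0,0,0.001,-0.003,0,0.53]
    - [0,0,0,0.001,-0.004,0,0.42]
    - [0,0,0,0.001,-0.004,0,0.3]
    - [0,0,0,0.002,-0.004,0,0.18]
    - [0,0,0,0,0,0,0.18]
    - [0,0,0,0,0,0,0.29]
    - [0,0,0,-0.001,0.003,0,0.38]
    - [0,0,0,-0.001,0.004,0,0.47]
    - [0,0,0,-0.001,0.004,0,0.57]
    - [0,0,0,-0.002,0.004,0,0.65]

```text
clock: 8.48
eef_pos: [0.4945, 0.1478, 0.0056]
eef_rot: [[0.331, -0.944, -0.0], [-0.944, -0.331, -0.0], [0.0, 0.0, -1.0]]
wrist_force: [-0.2, -2.4, -0.5]
width: 0.383
```

Run:
```python
from h import *
a=cap('top');b=cap('scene')
for c in(a,b):print(meas(c))
s=manip.read_state();print(s['eef_pos'],s['width'],s['wrist_force'])
f=lambda i:cv2.resize(np.ascontiguousarray(i),(395,395),interpolation=cv2.INTER_CUBIC)
cv2.imwrite('pics/d.png',np.hstack([f(a['color'][130:260,180:310,::-1]),f(b['color'][125:255,225:355,::-1])]))
```

```text
[(115, [174.7, 38.8]), ('block', 108, [131.5, 53.7])]
[(92, [-4.0, 12.9]), (133, [172.7, 40.9]), ('block', 134, [129.1, 53.5])]
[0.49434336 0.14842647 0.0056045 ] 0.3602315091602032 [-2.45310225  3.30222745  1.71374636]
```

View pics/d.png

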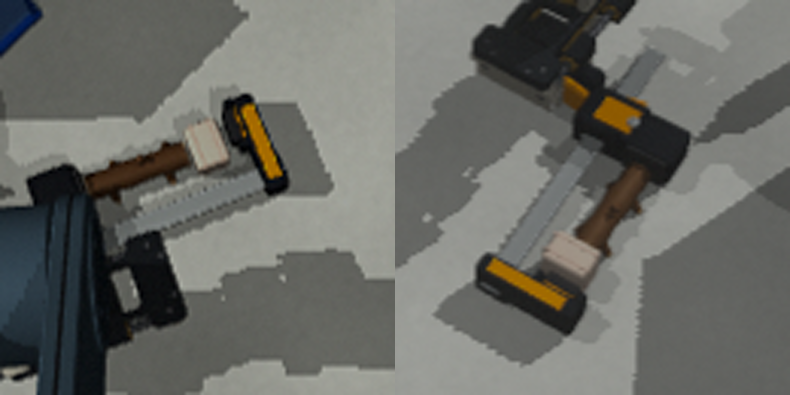

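The pad is now about 7–10 mm from the block (pad near (232,125), block edge near (226,145) in the left view). I'll do one more pump at the same force limit.

Request:
send_rows:
  moves:
    - [0,0,0,0.001,-0.003,0,0.53]
    - [0,0,0,0.001,-0.004,0,0.42]
    - [0,0,0,0.001,-0.004,0,0.3]
    - [0,0,0,0.002,-0.004,0,0.18]
    - [0,0,0,0,0,0,0.18]
    - [0,0,0,0,0,0,0.29]
    - [0,0,0,-0.001,0.003,0,0.38]
    - [0,0,0,-0.001,0.004,0,0.47]
    - [0,0,0,-0.001,0.004,0,0.57]
    - [0,0,0,-0.002,0.004,0,0.65]

```text
clock: 9.82
eef_pos: [0.4944, 0.1478, 0.0056]
eef_rot: [[0.331, -0.944, -0.0], [-0.944, -0.331, -0.0], [0.0, 0.0, -1.0]]
wrist_force: [0.8, -2.3, -1.5]
width: 0.38
```

Run:
```python
from h import *
for n in('top','scene'):print(meas(cap(n)))
s=manip.read_state();print(s['eef_pos'],s['width'],s['wrist_force'])
```

```text
[(114, [164.8, 38.8]), ('block', 106, [128.0, 54.1])]
[(94, [-4.0, 14.3]), (130, [163.0, 41.7]), ('block', 131, [125.4, 53.8])]
[0.4944152  0.14827092 0.00556581] 0.3601949151637789 [-0.97844119  1.53639715 -0.15542027]
```

Request:
send_rows:
  moves:
    - [0,0,0,0.001,-0.003,0,0.53]
    - [0,0,0,0.001,-0.004,0,0.42]
    - [0,0,0,0.001,-0.004,0,0.3]
    - [0,0,0,0.002,-0.004,0,0.18]
    - [0,0,0,0,0,0,0.18]
    - [0,0,0,0,0,0,0.29]
    - [0,0,0,-0.001,0.003,0,0.36]
    - [0,0,0,-0.001,0.003,0,0.42]
    - [0,0,0,-0.001,0.001,0,0.45]
    - [0,0,0,0,0,0,0.45]

```text
clock: 11.18
eef_pos: [0.4964, 0.14, 0.0056]
eef_rot: [[0.331, -0.944, -0.0], [-0.944, -0.331, 0.0], [-0.001, 0.0, -1.0]]
wrist_force: [-0.1, 0.9, -0.6]
width: 0.554
```

Run:
```python
from h import *
for n in('top','scene'):print(meas(cap(n)))
s=manip.read_state();print(s['eef_pos'],s['width'],s['wrist_force'])
```

```text
[(114, [162.9, 38.5]), ('block', 108, [126.8, 54.0])]
[(95, [-3.8, 14.4]), (124, [162.1, 39.7]), ('block', 133, [124.5, 54.3])]
[0.4963862  0.13994772 0.00556564] 0.5536454959095604 [-1.91926644  2.26958102 -0.12140775]
```

Request:
send_rows:
  moves:
    - [0,0,0,-0.001,0.002,0,0.49]
    - [0,0,0,-0.001,0.002,0,0.54]
    - [0,0,0,0,0,0,0.54]

```text
clock: 11.65
eef_pos: [0.4946, 0.1436, 0.0056]
eef_rot: [[0.33, -0.944, -0.0], [-0.944, -0.33, 0.0], [-0.0, 0.0, -1.0]]
wrist_force: [-0.9, -0.7, -2.1]
width: 0.467
```

Run:
```python
from h import *
for i in range(2):
  for n in('top','scene'):print(meas(cap(n)))
s=manip.read_state();print(s['eef_pos'],s['width'],s['wrist_force'])
```

```text
[(115, [160.2, 39.2]), ('block', 107, [126.2, 54.5])]
[(96, [-3.9, 14.6]), (124, [159.3, 40.3]), ('block', 131, [124.3, 54.9])]
[(114, [160.1, 39.3]), ('block', 106, [125.8, 54.9])]
[(96, [-3.9, 14.6]), (123, [159.2, 40.5]), ('block', 129, [124.3, 54.9])]
[0.49451164 0.14360782 0.00558424] 0.46294830703680584 [-0.91647926  0.2163726  -1.18196698]
```

The jaw moved 2.9 mm while the block moved well under 1 mm, so the pad is now pressed in about 2.5 mm. I'll add a little more and hold.

Request:
send_rows:
  moves:
    - [0,0,0,0,0.001,0,0.555]
    - [0,0,0,0,0,0,0.555]
    - [0,0,0,0,0,0,0.555]
    - [0,0,0,0,0,0,0.555]
  force: 18

```text
clock: 12.35
eef_pos: [0.4944, 0.1444, 0.0056]
eef_rot: [[0.33, -0.944, -0.001], [-0.944, -0.33, -0.0], [-0.0, 0.001, -1.0]]
wrist_force: [-1.7, -2.3, -0.3]
width: 0.452
```

Run:
```python
from h import *
a=cap('top');b=cap('scene')
for c in(a,b):print(meas(c))
s=manip.read_state();print(s['eef_pos'],s['width'],s['wrist_force'])
f=lambda i:cv2.resize(np.ascontiguousarray(i),(395,395),interpolation=cv2.INTER_CUBIC)
cv2.imwrite('pics/e.png',np.hstack([f(a['color'][145:235,180:270,::-1]),f(b['color'][140:230,240:330,::-1])]))
```

```text
[(114, [159.7, 39.2]), ('block', 100, [126.3, 55.2])]
[(95, [-3.8, 14.7]), (123, [158.8, 40.5]), ('block', 128, [124.1, 54.5])]
[0.49448699 0.14442565 0.0056071 ] 0.4475478986114926 [-2.71627781 -1.45011159 -0.32336419]
```

View pics/e.png

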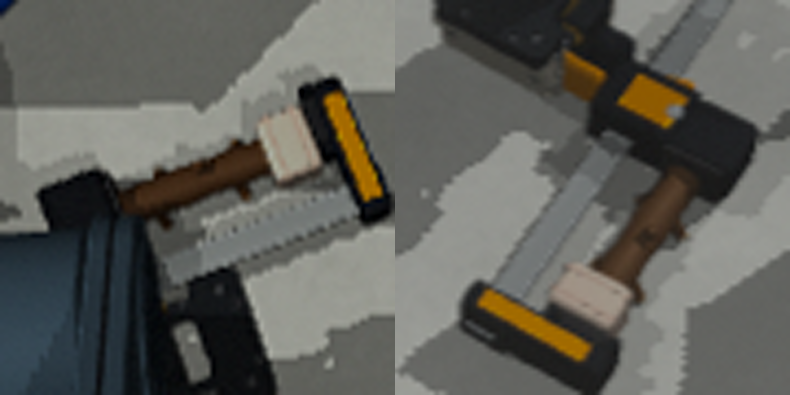

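The near jaw, branch, block and pad are all in line and touching. The pad-to-block closing is about 3 mm in both views. I'll hold for a moment, re-check and hand in.

Request:
send_rows:
  moves:
    - [0,0,0,0,0,0,0.555]
    - [0,0,0,0,0,0,0.555]
    - [0,0,0,0,0,0,0.555]
    - [0,0,0,0,0,0,0.555]
    - [0,0,0,0,0,0,0.555]
    - [0,0,0,0,0,0,0.555]

```text
clock: 13.2
eef_pos: [0.4947, 0.1446, 0.0056]
eef_rot: [[0.33, -0.944, -0.0], [-0.944, -0.33, 0.0], [-0.0, 0.0, -1.0]]
wrist_force: [-2.4, -1.9, -1.0]
width: 0.449
```

Run:
```python
from h import *
for n in('top','scene'):print(meas(cap(n)))
s=manip.read_state();print(s['clock'],s['width'],s['wrist_force'])
manip.finish_job()
```

```text
[(114, [159.6, 39.3]), ('block', 104, [126.2, 55.2])]
[(96, [-4.2, 15.3]), (123, [158.7, 41.1]), ('block', 131, [123.9, 54.9])]
13.3 0.4506333049083796 [-2.00245299 -0.67065818 -1.96199693]
the job is handed in; nothing more can be done
```

The clamp is squeezed and held, and I handed the job in at 13.3 s of the 51 s allowed. I gripped the trigger and pistol grip from above, made five full pumps, then a partial sixth squeeze that I'm still holding, with the grip limited to 18 N.

- **Pressure:** the soft pad is pressed in about 3 mm (roughly 12 N). I worked this out from how far the far jaw closed on the block in the pictures, and both cameras agree to within about 0.5 mm. There was no direct force reading at the jaw.
- **Contact:** the last picture shows the near jaw, branch, block and pad touching in a line. The jaw, block and finger opening stayed steady over the last second before hand-in, and wrist force was under 4 N.
- **Clamp drift:** the clamp slid about 4 mm sideways, towards the jaw side, during pumping. The pad still bears on the block.
- **Other things on the table:** I kept the arm clear of them but didn't re-measure their positions at the end.

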